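Put the setting block away and snap its case shut

ROBOT

A 6-joint arm with a two-finger parallel gripper is mounted at the origin on the work surface. World frame = base frame: x ahead of the robot, y to its left, z up, the work surface at z = 0. Lengths are in m, angles in rad, forces in N, time in s.
With the tool pointing down it reaches from about 0.35 to 0.775 m from the base axis. Payload 7.3 kg.
Tool frame: the origin (TCP) lies on the centre line of the jaws, within the pads' length; the fingertips stand tip_reach ahead of it and the grasp point (between the pads) lies 6 mm ahead of it (tip_reach is the distance from the TCP to the fingertips, in m); x points along the fingers, y is the direction in which the jaws open and shut, and the axes are right-handed (so a half turn about x gives the same grasp; the last joint's range is limited). The gripper opens to 92 mm and grips with 3 to 60 N. Pads are 19 mm wide; open, the fingers measure 130 mm over their backs; the gripper's body (75 mm by 190 mm) begins 47 mm behind the grasp point.
Start: joints at [-1.445, 0.342, 1.524, -0, 1.275, -0.146], TCP at [0.141, -0.506, 0.228] pointing down, gripper open.
Joint ranges: [-2.53, 2.53], [-0.77, 2.02], [0.04, 2.7], [-1, 4.14], [0.28, 2.66], [-3.11, 3.11]. Speed limits (rad/s): [2.57, 2.57, 3.14, 3.14, 3.14, 3.14].

INTERFACE

Orientations are given as [roll, pitch, yaw] about the fixed x, y, z axes, in that order (R = Rz(yaw) Ry(pitch) Rx(roll)).
In Python, from cell import observe, read_camera, get_calibration, hand_in, tip_reach gives the robot as it stands. The module is installed in compiled form; this text tells all that it offers.
- The arm moves only by the shell command python3 -m crank 'ROWS' [FORCE]. ROWS is JSON, a list of rows, each an object of numbers: "fingers": the opening, from -1 (shut) to 1 (fully open); "tx", "ty", "tz": the shift along the tool's x, y, z in units of 40 mm (1.0 is 40 mm); "roll": the turn about the tool's x in units of 10 degrees (1.0 is 10 degrees). In form: [{"fingers": .., "tx": .., "ty": .., "tz": .., "roll": ..}, ...]. A call has exactly 8 rows; each row is the pose to reach, as a shift and turn from the pose commanded when the call began, along the tool's axes at that moment; what a row does not reach only later rows make up. A row lasts 1/8 s, in which the tool goes at most 62.5 mm and 10.7 degrees, less where a joint would pass 70% of its speed; a pose out of reach is approached as far as the arm can. A call with a gripper value outside its range is refused whole. The fingers move at their own pace and stop on an object; FORCE is the grip in N (left out, the last holds). Time passes only in rows, so rows that repeat a pose let the fingers close, or fill a call up. It gives the time, the measured TCP pose, the force and the opening at its end, in the units of the state.
- observe(): the state, without advancing time (a new reading comes with each control period).
- read_camera(name): name is "scene" or "top"; returns (picture, depth): 480x640x3 uint8, red, green, blue; 480x640 float32, m along the optical axis (not along the pixel's ray), 0 where there is no reading.
- get_calibration(name): a dict with "vertical_fov" (degrees; the focal length in pixels is half the picture's height over the tangent of half this angle, whatever the lens; pixels are square), "cx", "cy" (the principal point, pixels), "pose" (4x4, takes a point from camera to world coordinates). Camera axes: x right, y down, z forward; pixel columns grow to the right and rows downward; lengths in m; the calibration is good to about 2 mm. A picture is of the moment at which its call begins. get_calibration takes no time and is no camera call.
- hand_in(): hands the job in, once; it reports no verdict.
The state is a dict: "time": time; "qpos": joint angles; "qvel": joint speeds; "joint_efforts": joint torques, N m; "tool_pos": TCP position; "tool_rot": TCP orientation; "contact_force": force on the tool from outside, world axes, zero at the start; "torque": the same for the moment, N m; "opening": finger opening in m.
Only numpy, scipy, OpenCV 4.12 (cv2) and the standard library are available. Lean on these libraries where they do the work, as an engineer would, in place of code of your own. Each camera call takes 0.05 s, during which the arm holds its last target. There are 200 camera calls.

TASK

Put the perforated aluminium setting block upright into the round recess of the open case, let go of it, then swing the sprung lid over and press its far edge down past the spring catch until it clicks and stays shut by itself. Feel for the click and do not force the lid: it needs about as much push as 1 kg, and never put more than 2 kg (20 N) on it. Leave the jar, the brass weight and the screwdriver where they are.

Things in the scene. Friction and masses are not known exactly. Their poses are not given: they have to be found in the camera images.
- stand: Fixed round black stand (110 mm wide) under the case. Origin: its axis at bench level. The case is centred on it and turns with it: 130 mm along x, 120 along y, 57 high, walls 4. The screw height differs each run and is NOT measured: underside 24 to 40 mm above the bench, rim 81 to 97; find it by touch or camera.
- recess_axis (a point): Point on the bench straight below the centre of the round recess (same place and axes as the stand; z = 0). The recess is 44 mm wide and 10 mm deep, in a rigid dark blue insert. The insert is shimmed differently each run (not measured): its top is 28 to 40 mm below the rim, the recess floor 38 to 50 mm below the rim and 31 to 59 mm above the bench.
- hinge_foot (a point): Point on the bench straight below the middle of the lid's hinge (60 mm to +y of the stand). The hinge line runs along x at rim height (81 to 97 mm, not measured). The orange lid is 130 mm along x, 8 mm thick, 124 mm from hinge to far edge. Shut, its top is level, 8 mm above the rim.
- press_foot (a point): Point on the bench straight below the middle of the pale strip on top of the shut lid's far edge (114 mm from the hinge, to -y; strip 60 x 14 mm): press there. The steel spring catch, 34 mm wide, stands outside that edge, 127 to 133 mm from the hinge, its top 2 mm below the rim; do not push on it.
- block_center (a point): Centre of the loose setting block: an upright aluminium cylinder, 40 mm diameter, 34 mm high, about 110 g, dark pin holes in its top. It starts upright on the bench, centre at 17 mm. Seated, it stands 24 mm above the insert, its top 4 to 16 mm below the rim.
- lid (a joint): Lid angle, rad: 0 = shut; starts open at 1.7 to 1.9, leaning back past upright, away from the case. A spring opens it (1.5 N at the far edge), so push it over by its outer face. From about 0.055 the catch resists: the push rises to about 9 N near 0.045, fades to nothing near 0.013, then the lid snaps to 0 and stays. There it meets a hard stop: force climbs steeply.
- jar: Bystander: amber glass jar with a brass cap, 48 mm diameter, 55 mm high; origin under its centre.
- weight: Bystander: small knobbed brass weight, 44 mm diameter, 44 mm high; origin under its centre.
- driver: Bystander: screwdriver about 150 mm long lying on the bench along its own x; origin under its middle.
Mind the look-alikes: they are no part of the job. What is meant by the part that bears block_center is not green or pink, and is the larger of those in its own colour.

How it is judged:
By the outcome, as a careful person would: the job done as asked, in the order asked, and still so for the second after the job is handed in, with the robot touching nothing.
It also fails if it takes over 72 s, if anything falls off the work surface, if the arm or the gripper's body presses on something with over 40 N, if the wrist force passes 120 N, or if a joint passes its speed limit or range.

## Working session

There is one attempt and no reset: what is moved stays moved. The work goes in short steps, Python scripts to look and compute and a shell command to move; the robot and the scene stay as the last step left them, time stands still between calls to the robot, and variables do not carry over. Pictures are saved under pics/ and viewed, about 8 in all and at most 12, crops included, and the job is handed in when it is done.

```bash
mkdir -p pics; cat > h.py <<'E'
import numpy as np, cv2
from cell import *
def K(n):
    c=get_calibration(n); f=240/np.tan(np.radians(c["vertical_fov"])/2); return f,c["cx"],c["cy"],np.array(c["pose"])
def snap(n,fn):
    p,d=read_camera(n); cv2.imwrite(f"pics/{fn}.png",p[:,:,::-1]); np.savez(f"pics/{fn}.npz",p=p,d=d); return p,d
def cloud(n,d):
    f,cx,cy,T=K(n); v,u=np.mgrid[:480,:640]; P=np.stack([(u-cx)/f*d,(v-cy)/f*d,d],-1)
    return P@T[:3,:3].T+T[:3,3]
def ray(n,u,v,z):
    f,cx,cy,T=K(n); r=T[:3,:3]@np.array([(u-cx)/f,(v-cy)/f,1]); return T[:3,3]+r*(z-T[2,3])/r[2]
E
python3 - <<'E'
from h import *
for n in("scene","top"):
    snap(n,n+"0"); print(n,get_calibration(n))
print(observe(),tip_reach)
E
```

```text
scene {'vertical_fov': 51.663320190230266, 'cx': 320.85931309541655, 'cy': 236.1464716875735, 'pose': array([[ 0.35648638,  0.67337387, -0.64767669,  1.19879703],
       [ 0.93429475, -0.25936403,  0.24458868, -0.33135892],
       [-0.00328441, -0.69231346, -0.72158942,  0.76574835],
       [ 0.        ,  0.        ,  0.        ,  1.        ]])}
top {'vertical_fov': 50.66152270953516, 'cx': 319.8857875604137, 'cy': 235.2044687590379, 'pose': array([[-0.00305528, -0.99794101,  0.06406565,  0.53954912],
       [-0.99979081,  0.00175271, -0.02037822, -0.09784242],
       [ 0.02022397, -0.06411451, -0.9977376 ,  0.90437659],
       [ 0.        ,  0.        ,  0.        ,  1.        ]])}
{'time': 0.1, 'qpos': array([-1.44498400e+00,  3.42676701e-01,  1.52490528e+00, -2.30176666e-05,
        1.27541129e+00, -1.46038045e-01]), 'qvel': array([-0.00160856, -0.0023565 , -0.00266457,  0.00031066,  0.00072815,
        0.00039448]), 'joint_efforts': array([ 1.35008308e-03, -4.32004595e+01, -2.44693887e+01,  7.18998467e-02,
        5.25565655e-02, -4.03497711e-05]), 'tool_pos': array([ 0.14092003, -0.50536203,  0.22780784]), 'tool_rot': array([-1.70112022,  1.56939553,  1.71232953]), 'contact_force': array([-0.6780672 ,  0.02536059,  0.28393852]), 'torque': array([-0.02310432, -0.00622307, -0.00211374]), 'opening': 0.09211161310568881} 0.025
```

View pics/scene0.png

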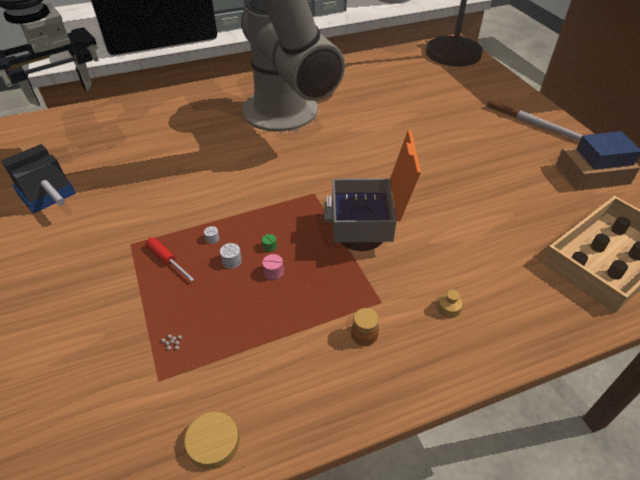

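View pics/top0.png

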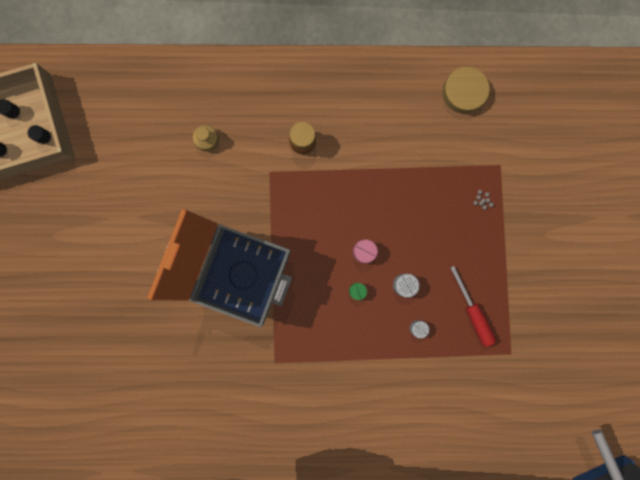

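The scene view shows the open case at (362,215) with its lid leaning back at (405,175). In the top view the case is at (243,275), with its catch at (283,290). The block candidates in the top view are large silver (406,286), small silver (420,330), pink (366,251) and green (359,292). The large silver one fits, because it is not green or pink and is the larger of its colour. I'll confirm it in an enlarged crop while I measure.

```bash
python3 - <<'E'
from h import *
z=np.load("pics/top0.npz");p,d=z["p"],z["d"];C=cloud("top",d)
a=cv2.resize(p[235:350,335:445],None,fx=3.5,fy=3.5,interpolation=cv2.INTER_CUBIC)
b=cv2.resize(p[200:335,145:300],None,fx=2.98,fy=2.98,interpolation=cv2.INTER_CUBIC)
h=402;a=cv2.resize(a,(330,h));b=cv2.resize(b,(460,h));cv2.imwrite("pics/crop1.png",np.hstack([a,b])[:,:,::-1])
hsv=cv2.cvtColor(p,cv2.COLOR_RGB2HSV)
print("bench z",np.median(C[380:420,100:250,2]))
m=((hsv[...,1]<60)&(hsv[...,2]>90)).astype(np.uint8);m[:235]=0;m[350:]=0;m[:,:335]=0;m[:,445:]=0
for c in cv2.findContours(m,0,2)[0]:
    if cv2.contourArea(c)<100: continue
    (u,v),r=cv2.minEnclosingCircle(c); uu,vv=int(u),int(v)
    pts=C[vv-5:vv+6,uu-5:uu+6].reshape(-1,3);zt=np.median(pts[:,2]);print("silver",u,v,r,"z",zt,ray("top",u,v,zt), "diam",2*r*d[vv,uu]/K("top")[0])
# rim: points by height in the case area
R=C[200:335,190:300]; zz=R[...,2]; 
print(np.histogram(zz,bins=np.arange(0,0.2,0.004)))
E
```

```text
bench z -0.0006377519790585207
silver 419.4418640136719 328.7209167480469 9.826197624206543 z 0.02404470859005481 [ 0.43397314 -0.28726017  0.02404471] diam 0.03405921261202209
silver 405.9110107421875 284.8135681152344 13.214133262634277 z 0.03371711371881092 [ 0.5098804  -0.26303252  0.03371711] diam 0.045339108522918836
(array([3490,   89,    0,    0,    0,    0,    0,    0,    0,    0,   13,
         11,  403,  161,  917, 3347,  388,   95,   71,   72,   64,   83,
         89,  440,  559,   85,   75,   75,   61,   71,   62,   69,   64,
         56,   57,   52,   52,   53,   42,   46,   42,   35,   37,   27,
         25,   24,   21,   18,   13]), array([0.   , 0.004, 0.008, 0.012, 0.016, 0.02 , 0.024, 0.028, 0.032,
       0.036, 0.04 , 0.044, 0.048, 0.052, 0.056, 0.06 , 0.064, 0.068,
       0.072, 0.076, 0.08 , 0.084, 0.088, 0.092, 0.096, 0.1  , 0.104,
       0.108, 0.112, 0.116, 0.12 , 0.124, 0.128, 0.132, 0.136, 0.14 ,
       0.144, 0.148, 0.152, 0.156, 0.16 , 0.164, 0.168, 0.172, 0.176,
       0.18 , 0.184, 0.188, 0.192, 0.196]))
```

View pics/crop1.png

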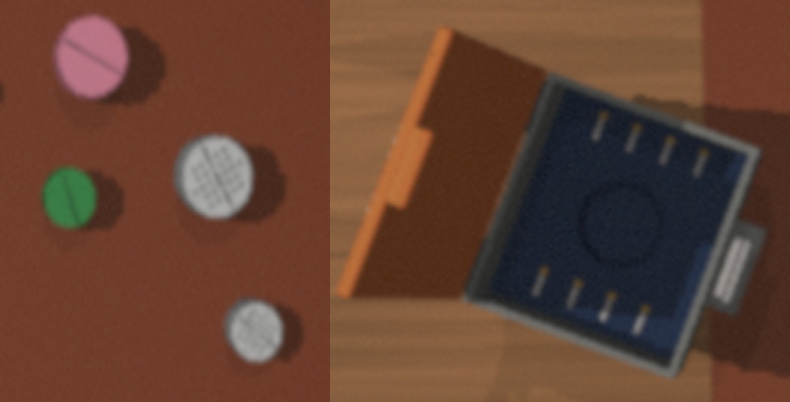

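The crop confirms it: the large silver block, with a pin-hole grid, is at top (406,285). The recess ring is at about top (243,275), and there are rows of pins near the ±x walls. Next I'll measure the case frame and the pins.

```bash
python3 - <<'E'
from h import *
z=np.load("pics/top0.npz");p,d=z["p"],z["d"];C=cloud("top",d)
m=np.zeros((480,640),np.uint8);s=np.s_[215:335,190:300]
hsv=cv2.cvtColor(p,cv2.COLOR_RGB2HSV)
org=(hsv[...,0]<12)&(hsv[...,1]>170)
m[s]=((C[s][...,2]>.089)&(C[s][...,2]<.102)&(hsv[s][...,1]<110))
P=C[m>0]; zr=np.median(P[:,2]);print("rim z",zr,len(P))
n,l,st,_=cv2.connectedComponentsWithStats(m); k=1+np.argmax(st[1:,4]);P=C[l==k]
r=cv2.minAreaRect((P[:,:2]*1000).astype(np.float32));print(r)
# insert
q=C[s].reshape(-1,3);q=q[(q[:,2]>.055)&(q[:,2]<.07)];print("insert z",np.median(q[:,2]),np.percentile(q[:,2],[10,90]))
c2=C[268:282,236:250,2];print("floor",np.median(c2))
print("recess by ring",ray("top",243.1,274.6,np.median(q[:,2])))
np.save("pics/m.npy",m)
g=p[s].max(-1); 
mm=((C[...,2]>.050)&(C[...,2]<.092)&(p.max(-1)>75)); mm2=np.zeros_like(m);mm2[s]=mm[s]
n,l,st,ce=cv2.connectedComponentsWithStats(mm2)
for i in range(1,n):
    if st[i,4]>=4: print(ce[i].round(),st[i,4],C[l==i].mean(0).round(3),C[l==i][:,2].max().round(3))
E
```

```text
rim z 0.09605863112119856 1038
((528.1319580078125, 14.20263671875), (120.39502716064453, 130.29515075683594), 69.4749984741211)
insert z 0.06135384963749502 [0.05935112 0.06389946]
floor 0.05135806377493207
recess by ring [0.52864282 0.01210267 0.06135385]
[234. 244.] 4 [0.578 0.027 0.063] 0.064
[280. 276.] 5 [ 0.526 -0.049  0.079] 0.088
[282. 287.] 60 [ 0.508 -0.053  0.072] 0.092
[270. 290.] 4 [ 0.502 -0.033  0.06 ] 0.06
[216. 291.] 5 [0.501 0.056 0.063] 0.065
[274. 294.] 8 [ 0.497 -0.04   0.071] 0.087
[227. 298.] 7 [0.491 0.038 0.063] 0.065
[268. 298.] 4 [ 0.489 -0.028  0.061] 0.063
[272. 298.] 4 [ 0.492 -0.036  0.082] 0.089
[275. 300.] 5 [ 0.488 -0.042  0.072] 0.092
[237. 305.] 15 [0.478 0.022 0.062] 0.065
[249. 308.] 28 [0.474 0.002 0.062] 0.065
[264. 306.] 4 [ 0.476 -0.023  0.062] 0.062
[262. 313.] 7 [ 0.465 -0.019  0.061] 0.064
```

```bash
cat >> h.py <<'E'
from scipy.spatial.transform import Rotation as Ro
def plan(x,y,z,jaw=None):
    """shift in row units from measured pose to TCP target; jaw angle in deg"""
    o=observe();R=Ro.from_euler("xyz",o["tool_rot"]).as_matrix();e=(np.array([x,y,z])-o["tool_pos"])@R/.04
    a=np.degrees(np.arctan2(R[1,1],R[0,1]))
    s="t=%.2f pos=%s F=%s open=%.4f jaw=%.1f q6=%.2f | tx ty tz = %s"%(o["time"],o["tool_pos"].round(4),o["contact_force"].round(1),o["opening"],a,o["qpos"][5],e.round(3))
    if jaw is not None: s+=" roll=%.2f"%(((a-jaw+90)%180-90)/10)   # tool x down: + roll lowers yaw
    print(s); return R
E
python3 - <<'E'
from h import *
print(plan(.510,-.262,.10,-20.5).round(3))
E
```

```text
t=0.10 pos=[ 0.1409 -0.5054  0.2278] F=[-0.7  0.   0.3] open=0.0921 jaw=-74.4 q6=-0.15 | tx ty tz = [  3.202  -3.379 -10.521] roll=-5.39
[[-0.     0.269 -0.963]
 [ 0.001 -0.963 -0.269]
 [-1.    -0.001 -0.   ]]
```

```bash
python3 -m crank '[{"fingers":0.4,"tx":0,"ty":-0.4,"tz":-1.3,"roll":-0.6},{"fingers":0.4,"tx":0.2,"ty":-0.9,"tz":-2.7,"roll":-1.4},{"fingers":0.4,"tx":0.5,"ty":-1.3,"tz":-4.1,"roll":-2.1},{"fingers":0.4,"tx":0.8,"ty":-1.8,"tz":-5.5,"roll":-2.8},{"fingers":0.4,"tx":1.1,"ty":-2.2,"tz":-6.9,"roll":-3.5},{"fingers":0.4,"tx":1.5,"ty":-2.7,"tz":-8.3,"roll":-4.2},{"fingers":0.4,"tx":1.8,"ty":-3.1,"tz":-9.6,"roll":-4.9},{"fingers":0.4,"tx":2.1,"ty":-3.38,"tz":-10.52,"roll":-5.4}]' 25
python3 -c "
from h import *
plan(.510,-.262,.042,-20.5); snap('scene','s1')"
```

```text
time: 1.1
tool_pos: [0.5116, -0.2607, 0.1435]
tool_rot: [-1.947, 1.57, 2.414]
contact_force: [0.2, -0.8, 0.2]
opening: 0.0642
t=1.10 pos=[ 0.5116 -0.2607  0.1435] F=[ 0.2 -0.8  0.2] open=0.0642 jaw=-20.1 q6=-0.25 | tx ty tz = [ 2.538 -0.025  0.045] roll=0.04
```

View pics/s1.png

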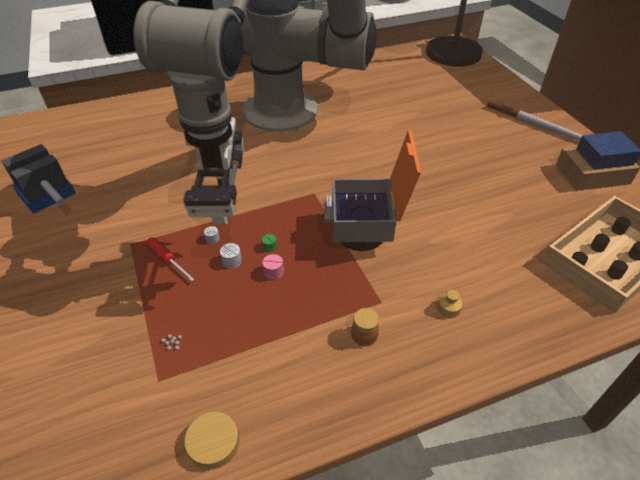

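The open gripper is at (212,200), above the large silver block at (231,256). I'll refine the block centre from the depth points on its top face.

```bash
python3 - <<'E'
from h import *
for n,f,b in(("top","top0",(265,305,385,425)),("scene","scene0",(235,275,212,250))):
    z=np.load(f"pics/{f}.npz");C=cloud(n,z["d"])[b[0]:b[1],b[2]:b[3]].reshape(-1,3)
    q=C[(C[:,2]>.029)&(C[:,2]<.04)]; (c,r)=cv2.minEnclosingCircle((q[:,:2]*1000).astype(np.float32));print(n,len(q),c,r,q.mean(0))
    q=C[(C[:,2]>.008)];print(cv2.minEnclosingCircle((q[:,:2]*1000).astype(np.float32)))
E
```

```text
top 426 (508.811279296875, -264.6703796386719) 20.307403564453125 [ 0.50895111 -0.26385907  0.03345189]
((525.2977294921875, -191.34829711914062), 94.58576965332031)
scene 249 (512.5988159179688, -269.586669921875) 21.407920837402344 [ 0.5136444  -0.26833892  0.03271159]
((821.3017578125, -305.79217529296875), 378.3601379394531)
```

```bash
python3 -m crank '[{"fingers":0.4,"tx":0.4,"ty":0,"tz":0.05,"roll":0.04},{"fingers":0.4,"tx":0.9,"ty":0,"tz":0.05,"roll":0.04},{"fingers":0.4,"tx":1.5,"ty":0.04,"tz":0.08,"roll":0.04},{"fingers":0.4,"tx":2.0,"ty":0.04,"tz":0.1,"roll":0.04},{"fingers":0.4,"tx":2.4,"ty":0.04,"tz":0.1,"roll":0.04},{"fingers":0.4,"tx":2.54,"ty":0.04,"tz":0.1,"roll":0.04},{"fingers":0.4,"tx":2.54,"ty":0.04,"tz":0.1,"roll":0.04},{"fingers":0.4,"tx":2.54,"ty":0.04,"tz":0.1,"roll":0.04}]'
python3 - <<'E'
from h import *
plan(.5105,-.2665,.042,-20.5)
z=np.load("pics/scene0.npz");p,d=z["p"],z["d"];C=cloud("scene",d)
hsv=cv2.cvtColor(p,cv2.COLOR_RGB2HSV);m=((C[...,2]>.090)&(C[...,2]<.1)&(hsv[...,1]<110)).astype(np.uint8)
m[:,:325]=0;m[:,400:]=0;m[:170]=0;m[255:]=0
n,l,st,_=cv2.connectedComponentsWithStats(m);k=1+np.argmax(st[1:,4]);P=C[l==k]
print(len(P),np.median(P[:,2]),cv2.minAreaRect((P[:,:2]*1000).astype(np.float32)))
E
```

```text
time: 2.15
tool_pos: [0.5105, -0.2672, 0.0435]
tool_rot: [1.263, 1.569, -0.671]
contact_force: [0.0, 0.4, 0.8]
opening: 0.0642
t=2.15 pos=[ 0.5105 -0.2672  0.0435] F=[0.  0.4 0.8] open=0.0642 jaw=-20.8 q6=-0.25 | tx ty tz = [ 0.039 -0.006 -0.016] roll=-0.03
604 0.09465183659042453 ((531.3618774414062, 10.742416381835938), (120.69218444824219, 135.1859130859375), 69.51579284667969)
```

```bash
python3 -m crank '[{"fingers":-0.4,"tx":0.03},{"fingers":-0.4,"tx":0.03},{"fingers":-0.4,"tx":0.03},{"fingers":-0.4,"tx":0.03},{"fingers":-0.4,"tx":0.03},{"fingers":-0.4,"tx":0.03},{"fingers":-0.4,"tx":0.03},{"fingers":-0.4,"tx":0.03}]' 25
python3 -c "
from h import *
plan(.530,.0115,.18,-20.5)"
```

```text
t=2.15 pos=[ 0.5105 -0.2672  0.0435] F=[0.  0.4 0.8] open=0.0642 jaw=-20.8 q6=-0.25 | tx ty tz = [-3.417 -2.018 -6.684] roll=-0.03invalid input at $[0]: expected keys fingers, tx, ty, tz, roll
```

```bash
python3 -m crank '[{"fingers":-0.4,"tx":0.03,"ty":0,"tz":0,"roll":0},{"fingers":-0.4,"tx":0.03,"ty":0,"tz":0,"roll":0},{"fingers":-0.4,"tx":0.03,"ty":0,"tz":0,"roll":0},{"fingers":-0.4,"tx":0.03,"ty":0,"tz":0,"roll":0},{"fingers":-0.4,"tx":0.03,"ty":0,"tz":0,"roll":0},{"fingers":-0.4,"tx":0.03,"ty":0,"tz":0,"roll":0},{"fingers":-0.4,"tx":0.03,"ty":0,"tz":0,"roll":0},{"fingers":-0.4,"tx":0.03,"ty":0,"tz":0,"roll":0}]' 25
python3 -c "
from h import *
plan(.530,.0115,.18,-20.5)"
```

```text
time: 3.15
tool_pos: [0.5101, -0.2669, 0.0416]
tool_rot: [0.343, 1.571, -1.592]
contact_force: [-0.4, 0.4, -0.0]
opening: 0.0275
t=3.15 pos=[ 0.5101 -0.2669  0.0416] F=[-0.4  0.4 -0. ] open=0.0275 jaw=-20.8 q6=-0.25 | tx ty tz = [-3.46  -2.01  -6.681] roll=-0.03
```

The jaws closed to 27.5 mm, so they missed the 40 mm block. I'll look.

```bash
python3 -c "
from h import *
p,d=snap('scene','s2');q,_=snap('top','t2')
cv2.imwrite('pics/c2.png',np.hstack([cv2.resize(p[120:320,130:330],(400,400)),cv2.resize(q[210:350,330:470],(400,400))])[:,:,::-1])
f,cx,cy,T=K('scene');c=np.linalg.inv(T)@np.r_[observe()['tool_pos']-[0,0,.025],1];print('tip px',cx+f*c[0]/c[2],cy+f*c[1]/c[2])"
```

```text
tip px 230.44861452961368 255.0227062678734
```

View pics/c2.png

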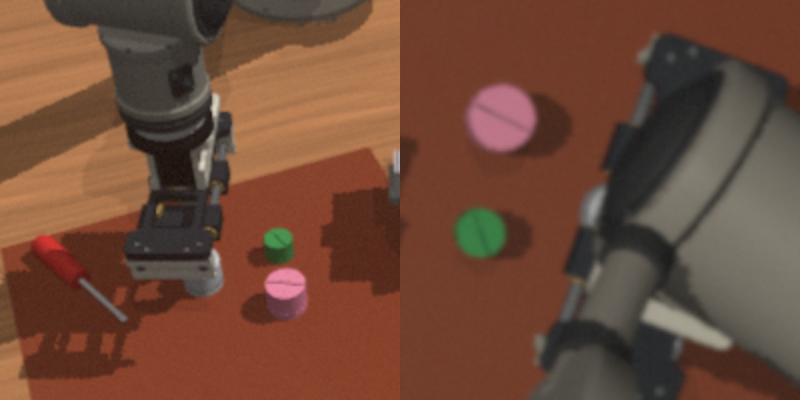

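```bash
python3 - <<'E'
from h import *
z=np.load("pics/s2.npz");p,d=z["p"],z["d"];C=cloud("scene",d)
b=np.s_[230:275,180:250]
D=C-observe()["tool_pos"]
a=np.radians(-20.8);j=np.array([np.cos(a),np.sin(a)]);k=np.array([-j[1],j[0]])
print("v: for u=190..245 step5: (jaw,perp,z) mm rel TCP")
for v in range(236,272,4): print(v,[tuple((np.r_[D[v,u,:2]@j,D[v,u,:2]@k,C[v,u,2]]*1000).astype(int)) for u in range(194,244,6)])
cv2.imwrite("pics/c3.png",cv2.resize(p[200:280,175:265],(720,640-40),interpolation=cv2.INTER_CUBIC)[:,:,::-1])
E
```

```text
v: for u=190..245 step5: (jaw,perp,z) mm rel TCP
236 [(np.int64(70), np.int64(-37), np.int64(145)), (np.int64(70), np.int64(-26), np.int64(146)), (np.int64(72), np.int64(-15), np.int64(147)), (np.int64(71), np.int64(-5), np.int64(146)), (np.int64(71), np.int64(4), np.int64(146)), (np.int64(72), np.int64(15), np.int64(147)), (np.int64(666), np.int64(184), np.int64(765)), (np.int64(48), np.int64(30), np.int64(122)), (np.int64(-70), np.int64(13), np.int64(-1))]
240 [(np.int64(81), np.int64(-34), np.int64(147)), (np.int64(81), np.int64(-24), np.int64(147)), (np.int64(80), np.int64(-14), np.int64(146)), (np.int64(82), np.int64(-3), np.int64(147)), (np.int64(81), np.int64(6), np.int64(147)), (np.int64(82), np.int64(16), np.int64(147)), (np.int64(82), np.int64(27), np.int64(147)), (np.int64(47), np.int64(28), np.int64(110)), (np.int64(-55), np.int64(15), np.int64(2))]
244 [(np.int64(90), np.int64(-33), np.int64(146)), (np.int64(91), np.int64(-22), np.int64(147)), (np.int64(89), np.int64(-13), np.int64(146)), (np.int64(92), np.int64(-2), np.int64(148)), (np.int64(90), np.int64(7), np.int64(1
[... 1914 characters left out ...]
np.int64(9), np.int64(-50), np.int64(0)), (np.int64(8), np.int64(-38), np.int64(-1)), (np.int64(9), np.int64(-26), np.int64(0)), (np.int64(15), np.int64(-12), np.int64(7)), (np.int64(21), np.int64(1), np.int64(13)), (np.int64(18), np.int64(12), np.int64(10)), (np.int64(11), np.int64(22), np.int64(1))]
268 [(np.int64(19), np.int64(-73), np.int64(0)), (np.int64(20), np.int64(-61), np.int64(0)), (np.int64(20), np.int64(-48), np.int64(0)), (np.int64(20), np.int64(-36), np.int64(0)), (np.int64(19), np.int64(-25), np.int64(-1)), (np.int64(21), np.int64(-12), np.int64(0)), (np.int64(20), np.int64(0), np.int64(0)), (np.int64(20), np.int64(11), np.int64(0)), (np.int64(20), np.int64(23), np.int64(0))]
```

View pics/c3.png

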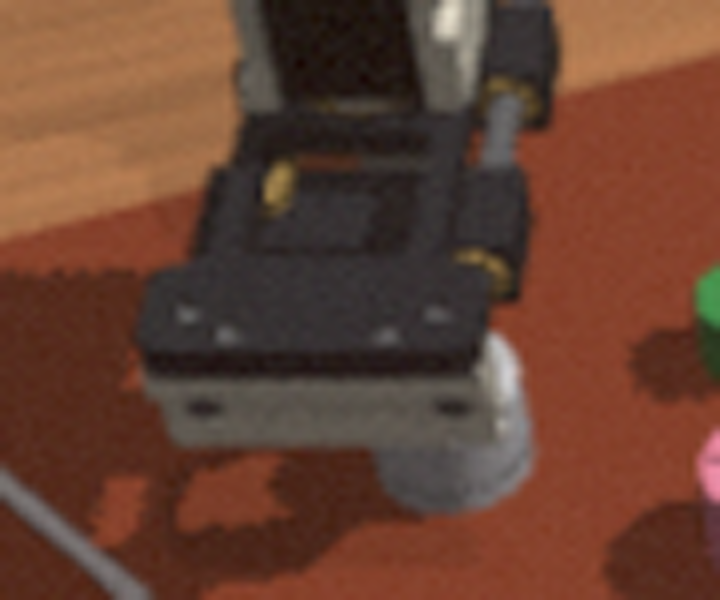

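The block looks centred between the fingers, but the opening reads 27.5 mm. I'll lift a little and check what happened.

```bash
python3 -m crank '[{"fingers":-0.4,"tx":-0.3,"ty":0,"tz":0,"roll":0},{"fingers":-0.4,"tx":-0.6,"ty":0,"tz":0,"roll":0},{"fingers":-0.4,"tx":-1.0,"ty":0,"tz":0,"roll":0},{"fingers":-0.4,"tx":-1.5,"ty":0,"tz":0,"roll":0},{"fingers":-0.4,"tx":-2.0,"ty":0,"tz":0,"roll":0},{"fingers":-0.4,"tx":-2.5,"ty":0,"tz":0,"roll":0},{"fingers":-0.4,"tx":-2.5,"ty":0,"tz":0,"roll":0},{"fingers":-0.4,"tx":-2.5,"ty":0,"tz":0,"roll":0}]'
python3 -c "
from h import *
p,d=snap('scene','s3');q,_=snap('top','t3')
cv2.imwrite('pics/c4.png',np.hstack([cv2.resize(p[140:290,150:300],(400,400),interpolation=2),cv2.resize(q[210:350,330:470],(400,400))])[:,:,::-1])"
```

```text
time: 4.25
tool_pos: [0.5098, -0.2667, 0.1414]
tool_rot: [-1.604, 1.57, 2.744]
contact_force: [-0.3, -0.9, -0.3]
opening: 0.0275
```

View pics/c4.png

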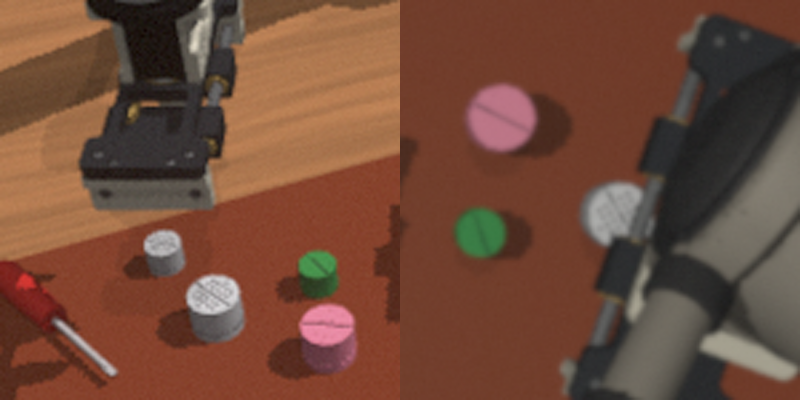

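The block has not moved, so the fingers closed without touching it. The depth also puts the body's underside higher than the given geometry says. I'll turn the tool so the scene camera can see the fingers and measure the real tip height.

```bash
python3 -m crank '[{"fingers":0.4,"tx":0,"ty":0,"tz":0,"roll":1},{"fingers":0.4,"tx":0,"ty":0,"tz":0,"roll":2},{"fingers":0.4,"tx":0,"ty":0,"tz":0,"roll":3},{"fingers":0.4,"tx":0,"ty":0,"tz":0,"roll":4},{"fingers":0.4,"tx":0,"ty":0,"tz":0,"roll":5},{"fingers":0.4,"tx":0,"ty":0,"tz":0,"roll":6},{"fingers":0.4,"tx":0,"ty":0,"tz":0,"roll":7},{"fingers":0.4,"tx":0,"ty":0,"tz":0,"roll":7}]'
python3 - <<'E'
from h import *
p,d=snap('scene','s4');plan(.51,-.265,.042)
C=cloud('scene',d);o=observe();D=(C-o["tool_pos"]);a=np.arctan2(Ro.from_euler("xyz",o["tool_rot"]).as_matrix()[1,1],Ro.from_euler("xyz",o["tool_rot"]).as_matrix()[0,1])
j=np.array([np.cos(a),np.sin(a)]);k=np.array([-j[1],j[0]])
J=D[...,:2]@j;Kp=D[...,:2]@k
m=(abs(J)<.13)&(abs(Kp)<.06)&(C[...,2]>.05)&(C[...,2]<.3)
for z0 in np.arange(.06,.25,.01):
    s=m&(C[...,2]>=z0)&(C[...,2]<z0+.01)
    if s.sum()>3: print("z%.2f n%d jaw %s perp %s"%(z0,s.sum(),np.percentile(J[s]*1e3,[2,25,50,75,98]).astype(int),np.percentile(Kp[s]*1e3,[2,98]).astype(int)))
cv2.imwrite('pics/c5.png',cv2.resize(p[120:270,130:330],(800,600),interpolation=2)[:,:,::-1])
E
```

```text
time: 5.35
tool_pos: [0.5098, -0.2666, 0.1408]
tool_rot: [-0.542, 1.569, 2.586]
contact_force: [0.1, 0.1, -0.3]
opening: 0.0643
t=5.40 pos=[ 0.5099 -0.2667  0.141 ] F=[ 0.4  0.4 -0.2] open=0.0644 jaw=-90.6 q6=0.97 | tx ty tz = [ 2.474 -0.041 -0.005]
z0.13 n5 jaw [-34 -33 -29 -29  33] perp [ 0 12]
z0.14 n55 jaw [-40 -34 -29  39  47] perp [ 0 14]
z0.15 n81 jaw [-44 -35 -29  42  50] perp [-3 14]
z0.16 n92 jaw [-45 -37   2  43  51] perp [ 0 14]
z0.17 n91 jaw [-47 -37 -29  42  51] perp [ 3 14]
z0.18 n84 jaw [-47 -37 -30  42  52] perp [-2 14]
z0.19 n7 jaw [-34 -32 -32 -32 -31] perp [-10  13]
z0.20 n62 jaw [-83 -76 -32  57  88] perp [-5 39]
z0.21 n384 jaw [-81 -41   6  48  86] perp [-22  39]
z0.22 n765 jaw [-79 -39  37  53  85] perp [-26  38]
z0.23 n355 jaw [-88 -22  25  55  93] perp [-18  39]
z0.24 n1781 jaw [-89 -65  22  73  95] perp [-31  38]
```

View pics/c5.png

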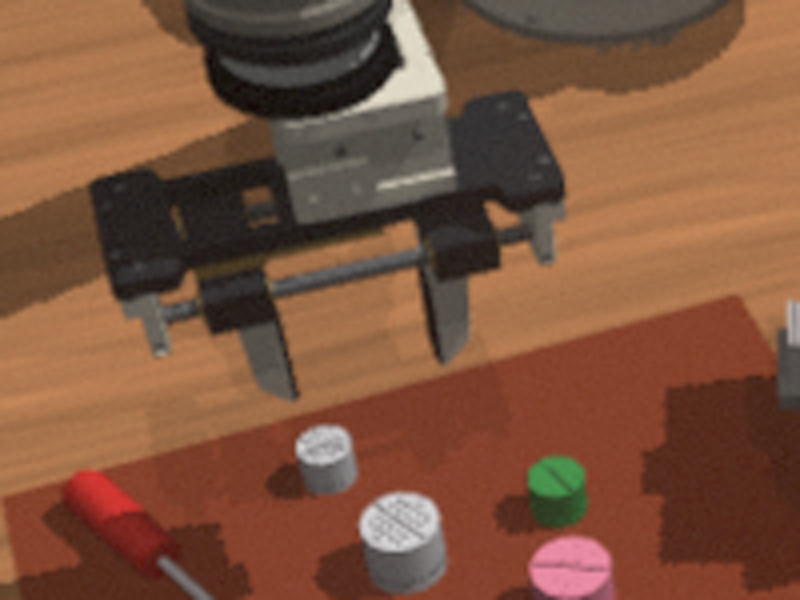

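The tips are at (290,395) and (450,358) in this crop, clear above the block at (402,540). The depth puts them at z≈0.137 while the TCP reports 0.141, so the real tips are about 4.5 mm below the reported z, not 25 mm. I'll use tip z = reported z − 4.5 mm, turn back and grasp lower.

```bash
python3 -m crank '[{"fingers":0.4,"tx":0.2,"ty":0,"tz":0,"roll":-1},{"fingers":0.4,"tx":0.4,"ty":0,"tz":0,"roll":-2},{"fingers":0.4,"tx":0.6,"ty":0,"tz":0,"roll":-3},{"fingers":0.4,"tx":0.8,"ty":0,"tz":0,"roll":-4},{"fingers":0.4,"tx":1.0,"ty":0,"tz":0,"roll":-5},{"fingers":0.4,"tx":1.2,"ty":0,"tz":0,"roll":-6},{"fingers":0.4,"tx":1.5,"ty":0,"tz":0,"roll":-7},{"fingers":0.4,"tx":1.7,"ty":0,"tz":0,"roll":-7}]'
python3 -c "
from h import *
plan(.510,-.267,.022,-20.5)"
```

```text
time: 6.4
tool_pos: [0.5099, -0.2667, 0.0728]
tool_rot: [-1.748, 1.57, 2.602]
contact_force: [-0.1, 0.3, 0.7]
opening: 0.0643
t=6.40 pos=[ 0.5099 -0.2667  0.0728] F=[-0.1  0.3  0.7] open=0.0643 jaw=-20.8 q6=-0.25 | tx ty tz = [1.271 0.008 0.006] roll=-0.03
```

```bash
python3 -m crank '[{"fingers":0.4,"tx":0.4,"ty":0,"tz":0,"roll":0},{"fingers":0.4,"tx":0.7,"ty":0,"tz":0,"roll":0},{"fingers":0.4,"tx":0.9,"ty":0,"tz":0,"roll":0},{"fingers":0.4,"tx":1.0,"ty":0,"tz":0,"roll":0},{"fingers":0.4,"tx":1.1,"ty":0,"tz":0,"roll":0},{"fingers":0.4,"tx":1.2,"ty":0,"tz":0,"roll":0},{"fingers":0.4,"tx":1.25,"ty":0,"tz":0,"roll":0},{"fingers":0.4,"tx":1.25,"ty":0,"tz":0,"roll":0}]'
python3 -m crank '[{"fingers":0,"tx":0,"ty":0,"tz":0,"roll":0},{"fingers":-0.3,"tx":0,"ty":0,"tz":0,"roll":0},{"fingers":-0.3,"tx":0,"ty":0,"tz":0,"roll":0},{"fingers":-0.3,"tx":0,"ty":0,"tz":0,"roll":0},{"fingers":-0.3,"tx":0,"ty":0,"tz":0,"roll":0},{"fingers":-0.3,"tx":0,"ty":0,"tz":0,"roll":0},{"fingers":-0.3,"tx":0,"ty":0,"tz":0,"roll":0},{"fingers":-0.3,"tx":0,"ty":0,"tz":0,"roll":0}]' 25
```

```text
time: 7.4
tool_pos: [0.5101, -0.2669, 0.0236]
tool_rot: [-0.861, 1.571, -2.795]
contact_force: [-0.6, -0.3, 0.2]
opening: 0.0639
time: 8.4
tool_pos: [0.5102, -0.2669, 0.0237]
tool_rot: [0.953, 1.571, -0.981]
contact_force: [-0.5, -0.2, 2.0]
opening: 0.0389
```

Gripped at 39 mm. Lifting, then moving over the recess.

```bash
python3 -m crank '[{"fingers":-0.3,"tx":-0.3,"ty":0,"tz":0,"roll":0},{"fingers":-0.3,"tx":-0.9,"ty":0,"tz":0,"roll":0},{"fingers":-0.3,"tx":-1.7,"ty":0,"tz":0,"roll":0},{"fingers":-0.3,"tx":-2.6,"ty":0,"tz":0,"roll":0},{"fingers":-0.3,"tx":-3.2,"ty":0,"tz":0,"roll":0},{"fingers":-0.3,"tx":-3.5,"ty":0,"tz":0,"roll":0},{"fingers":-0.3,"tx":-3.5,"ty":0,"tz":0,"roll":0},{"fingers":-0.3,"tx":-3.5,"ty":0,"tz":0,"roll":0}]' 25
python3 -c "
from h import *
plan(.528,.0125,.16,-20.5)"
```

```text
time: 9.4
tool_pos: [0.5096, -0.2665, 0.1625]
tool_rot: [-1.787, 1.569, 2.561]
contact_force: [-0.2, -0.1, -1.2]
opening: 0.0393
t=9.40 pos=[ 0.5096 -0.2665  0.1625] F=[-0.2 -0.1 -1.2] open=0.0393 jaw=-20.8 q6=-0.25 | tx ty tz = [ 0.069 -2.049 -6.682] roll=-0.03
```

```bash
python3 -m crank '[{"fingers":-0.3,"tx":0,"ty":-0.2,"tz":-0.6,"roll":0},{"fingers":-0.3,"tx":0,"ty":-0.5,"tz":-1.7,"roll":0},{"fingers":-0.3,"tx":0,"ty":-0.9,"tz":-3.0,"roll":0},{"fingers":-0.3,"tx":0,"ty":-1.3,"tz":-4.2,"roll":0},{"fingers":-0.3,"tx":0,"ty":-1.7,"tz":-5.4,"roll":0},{"fingers":-0.3,"tx":0,"ty":-1.95,"tz":-6.3,"roll":0},{"fingers":-0.3,"tx":0.05,"ty":-2.05,"tz":-6.68,"roll":0},{"fingers":-0.3,"tx":0.05,"ty":-2.05,"tz":-6.68,"roll":0}]' 25
python3 - <<'E'
from h import *
plan(.528,.0125,.09,-20.5); p,d=snap('scene','s5')
C=cloud('scene',d)
hsv=cv2.cvtColor(p,cv2.COLOR_RGB2HSV)
# lowest held-block points: column above case, between z .12 and .18
D=C-[.528,.0125,0];a=np.radians(-20.5);j=np.array([np.cos(a),np.sin(a)]);k=np.array([-j[1],j[0]])
J=D[...,:2]@j;Q=D[...,:2]@k
for z0 in np.arange(.10,.22,.006):
    s=(abs(J)<.1)&(abs(Q)<.05)&(C[...,2]>=z0)&(C[...,2]<z0+.006)
    if s.sum()>3:print("%.3f"%z0,s.sum(),np.percentile(J[s]*1e3,[2,50,98]).astype(int),np.percentile(Q[s]*1e3,[2,50,98]).astype(int))
cv2.imwrite('pics/c6.png',cv2.resize(p[110:260,290:450],(640,600),interpolation=2)[:,:,::-1])
E
```

```text
time: 10.4
tool_pos: [0.5281, 0.0124, 0.1607]
tool_rot: [-1.103, 1.569, -3.036]
contact_force: [0.7, 0.8, -0.8]
opening: 0.0395
t=10.40 pos=[0.5281 0.0124 0.1607] F=[ 0.7  0.8 -0.8] open=0.0395 jaw=-20.7 q6=0.24 | tx ty tz = [ 1.767e+00 -1.000e-03 -2.000e-03] roll=-0.02
0.136 40 [ 6 19 23] [-19  -4  16]
0.142 52 [ 6 19 23] [-19  -1  16]
0.148 48 [ 4 19 23] [-20  -3  18]
0.154 17 [ 6 13 20] [-19 -13  17]
0.160 16 [14 18 33] [-16  -6  14]
0.166 13 [29 34 37] [-13  -9   5]
0.172 29 [32 38 39] [-12  -2   8]
0.178 27 [37 39 41] [-11  -1   8]
0.214 18 [-21 -20 -17] [-10  -3   9]
```

View pics/c6.png

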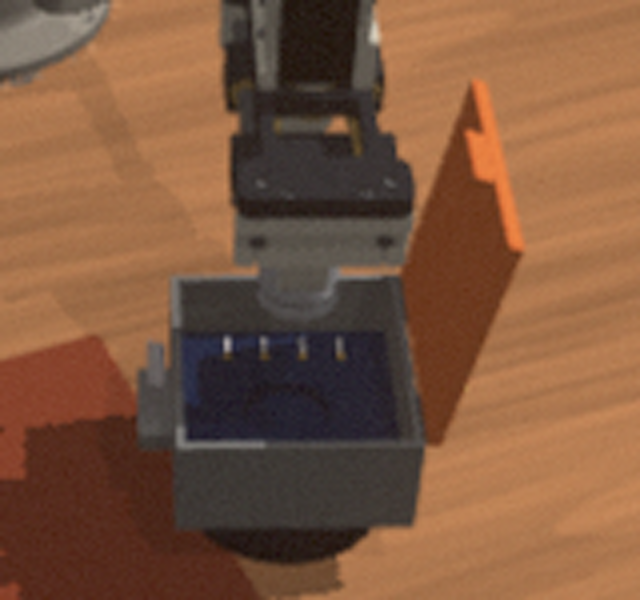

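The scene view shows the block hanging at (297,290), centred over the ring at (290,395) in the case, with the lid clear at (480,200). The depth agrees to within about 1.5 mm. Lowering.

```bash
python3 -m crank '[{"fingers":-0.3,"tx":0.3,"ty":0,"tz":0,"roll":0},{"fingers":-0.3,"tx":0.7,"ty":0,"tz":0,"roll":0},{"fingers":-0.3,"tx":1.1,"ty":0,"tz":0,"roll":0},{"fingers":-0.3,"tx":1.4,"ty":0,"tz":0,"roll":0},{"fingers":-0.3,"tx":1.6,"ty":0,"tz":0,"roll":0},{"fingers":-0.3,"tx":1.7,"ty":0,"tz":0,"roll":0},{"fingers":-0.3,"tx":1.72,"ty":0,"tz":0,"roll":0},{"fingers":-0.3,"tx":1.72,"ty":0,"tz":0,"roll":0}]'
python3 -m crank '[{"fingers":-0.3,"tx":0.06,"ty":0,"tz":0,"roll":0},{"fingers":-0.3,"tx":0.12,"ty":0,"tz":0,"roll":0},{"fingers":-0.3,"tx":0.16,"ty":0,"tz":0,"roll":0},{"fingers":-0.3,"tx":0.2,"ty":0,"tz":0,"roll":0},{"fingers":-0.3,"tx":0.22,"ty":0,"tz":0,"roll":0},{"fingers":-0.3,"tx":0.24,"ty":0,"tz":0,"roll":0},{"fingers":-0.3,"tx":0.24,"ty":0,"tz":0,"roll":0},{"fingers":-0.3,"tx":0.24,"ty":0,"tz":0,"roll":0}]'
```

```text
time: 11.45
tool_pos: [0.5287, 0.012, 0.0931]
tool_rot: [1.701, 1.57, -0.233]
contact_force: [-0.3, 0.2, -1.2]
opening: 0.0392
time: 12.45
tool_pos: [0.5285, 0.012, 0.0832]
tool_rot: [1.226, 1.571, -0.708]
contact_force: [0.8, -0.6, -1.0]
opening: 0.0392
```

```bash
python3 -m crank '[{"fingers":-0.3,"tx":0.03,"ty":0,"tz":0,"roll":0},{"fingers":-0.3,"tx":0.06,"ty":0,"tz":0,"roll":0},{"fingers":-0.3,"tx":0.09,"ty":0,"tz":0,"roll":0},{"fingers":-0.3,"tx":0.12,"ty":0,"tz":0,"roll":0},{"fingers":-0.3,"tx":0.13,"ty":0,"tz":0,"roll":0},{"fingers":-0.3,"tx":0.13,"ty":0,"tz":0,"roll":0},{"fingers":-0.3,"tx":0.13,"ty":0,"tz":0,"roll":0},{"fingers":-0.3,"tx":0.13,"ty":0,"tz":0,"roll":0}]'
```

```text
time: 13.45
tool_pos: [0.5285, 0.012, 0.078]
tool_rot: [1.016, 1.571, -0.919]
contact_force: [-0.1, -0.3, -1.2]
opening: 0.039
```

No contact yet, so it is clearly inside the recess. Continuing to the floor.

```bash
python3 -m crank '[{"fingers":-0.3,"tx":0.02,"ty":0,"tz":0,"roll":0},{"fingers":-0.3,"tx":0.04,"ty":0,"tz":0,"roll":0},{"fingers":-0.3,"tx":0.06,"ty":0,"tz":0,"roll":0},{"fingers":-0.3,"tx":0.07,"ty":0,"tz":0,"roll":0},{"fingers":-0.3,"tx":0.07,"ty":0,"tz":0,"roll":0},{"fingers":-0.3,"tx":0.07,"ty":0,"tz":0,"roll":0},{"fingers":-0.3,"tx":0.07,"ty":0,"tz":0,"roll":0},{"fingers":-0.3,"tx":0.07,"ty":0,"tz":0,"roll":0}]'
```

```text
time: 14.45
tool_pos: [0.5285, 0.012, 0.0754]
tool_rot: [1.227, 1.571, -0.707]
contact_force: [-1.8, -0.1, 4.6]
opening: 0.0393
```

Contact at 0.0754 against an expected 0.075, so it is on the floor. Releasing and retreating straight up.

```bash
python3 -m crank '[{"fingers":0,"tx":-0.02,"ty":0,"tz":0,"roll":0},{"fingers":0.08,"tx":-0.02,"ty":0,"tz":0,"roll":0},{"fingers":0.08,"tx":-0.02,"ty":0,"tz":0,"roll":0},{"fingers":0.08,"tx":-0.02,"ty":0,"tz":0,"roll":0},{"fingers":0.08,"tx":-0.1,"ty":0,"tz":0,"roll":0},{"fingers":0.08,"tx":-0.3,"ty":0,"tz":0,"roll":0},{"fingers":0.08,"tx":-0.6,"ty":0,"tz":0,"roll":0},{"fingers":0.08,"tx":-1.0,"ty":0,"tz":0,"roll":0}]'
python3 -m crank '[{"fingers":-1,"tx":-0.7,"ty":0,"tz":0,"roll":0},{"fingers":-1,"tx":-1.6,"ty":0,"tz":0,"roll":0},{"fingers":-1,"tx":-2.6,"ty":0,"tz":0,"roll":0},{"fingers":-1,"tx":-3.6,"ty":0,"tz":0,"roll":0},{"fingers":-1,"tx":-4.5,"ty":0,"tz":0,"roll":0},{"fingers":-1,"tx":-5.0,"ty":0,"tz":0,"roll":0},{"fingers":-1,"tx":-5.2,"ty":0,"tz":0,"roll":0},{"fingers":-1,"tx":-5.2,"ty":0,"tz":0,"roll":0}]'
python3 - <<'E'
from h import *
p,d=snap('scene','s6');q,e=snap('top','t6')
C=cloud('scene',d);s=(C[...,2]>.075)&(C[...,2]<.092)&(np.hypot(C[...,0]-.531,C[...,1]-.010)<.03)
print("block top",s.sum(),C[s].mean(0),np.percentile(C[s][:,2],[5,50,95]))
# lid points (orange) in both cameras, case frame
a=np.radians(-20.5);j=np.array([np.cos(a),np.sin(a)]);k=np.array([-j[1],j[0]])
for n,pp,dd,b in(("scene",p,d,np.s_[100:260,370:440]),("top","t","t",None)):
    if n=="top": z=np.load("pics/top0.npz");pp,dd=z["p"],z["d"];b=np.s_[195:320,140:230]
    h=cv2.cvtColor(pp,cv2.COLOR_RGB2HSV)[b];X=cloud(n,dd)[b];m=(h[...,0]<14)&(h[...,1]>190)&(X[...,2]>.105)
    c=np.array([.530,.011]) if n=="scene" else np.array([.5283,.0135])
    Q=(X[m][:,:2]-c)@k;J=(X[m][:,:2]-c)@j;Z=X[m][:,2]
    print(n,m.sum(),"J",np.percentile(J,[1,99]))
    for z0 in np.arange(.1,.24,.015):
        t=(Z>=z0)&(Z<z0+.015)
        if t.sum()>3:print("  z%.3f"%z0,np.percentile(Q[t],[5,50,95]).round(3))
cv2.imwrite('pics/c7.png',cv2.resize(p[110:260,290:450],(640,600),interpolation=2)[:,:,::-1])
plan(.528,.0125,.3)
E
```

```text
time: 15.45
tool_pos: [0.5285, 0.0121, 0.1162]
tool_rot: [1.414, 1.571, -0.52]
contact_force: [0.8, -0.2, 0.9]
opening: 0.0494
time: 16.45
tool_pos: [0.5284, 0.0121, 0.3234]
tool_rot: [1.686, 1.57, -0.248]
contact_force: [1.5, 0.1, 0.1]
opening: 0.0004
block top 264 [0.53434971 0.0089581  0.08340607] [0.07714465 0.08404893 0.08645495]
scene 107 J [-0.0543026   0.06766067]
  z0.100 [0.062 0.063 0.066]
  z0.115 [0.063 0.065 0.067]
  z0.130 [0.067 0.068 0.069]
  z0.145 [0.069 0.071 0.074]
  z0.160 [0.072 0.074 0.075]
  z0.175 [0.075 0.077 0.078]
  z0.190 [0.078 0.079 0.081]
  z0.205 [0.074 0.083 0.084]
top 77 J [-0.05798783  0.05982186]
  z0.100 [0.063 0.063 0.063]
  z0.115 [0.065 0.067 0.068]
  z0.130 [0.067 0.068 0.07 ]
  z0.145 [0.07  0.071 0.073]
  z0.160 [0.073 0.074 0.075]
  z0.175 [0.076 0.077 0.078]
  z0.205 [0.082 0.082 0.083]
t=16.55 pos=[0.5281 0.0121 0.3223] F=[ 0.4  0.5 -0.2] open=0.0007 jaw=-20.8 q6=0.24 | tx ty tz = [ 0.558 -0.004 -0.009]
```

View pics/c7.png

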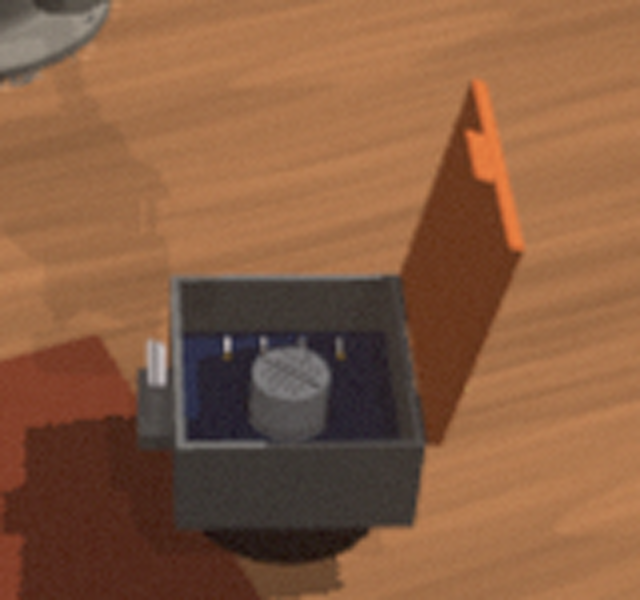

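The block sits upright in the ring at (290,390) with its top at z≈0.085 (expected 0.085). The lid leans at about 1.76 rad. Next I'll go behind the lid with the fingers shut and work out the push arc.

```bash
python3 -m crank '[{"fingers":-1,"tx":0,"ty":0,"tz":-0.8,"roll":0},{"fingers":-1,"tx":0,"ty":0,"tz":-2.0,"roll":0},{"fingers":-1,"tx":0,"ty":0,"tz":-3.1,"roll":0},{"fingers":-1,"tx":0,"ty":0,"tz":-3.5,"roll":0},{"fingers":-1,"tx":0.6,"ty":0,"tz":-3.5,"roll":0},{"fingers":-1,"tx":1.7,"ty":0,"tz":-3.5,"roll":0},{"fingers":-1,"tx":2.8,"ty":0,"tz":-3.5,"roll":0},{"fingers":-1,"tx":3.3,"ty":0,"tz":-3.5,"roll":0}]' 20
cat >> h.py <<'E'
c=np.array([.5285,.012]);k=np.array([.35,.937])
def lidpt(th,r): # reported TCP (Q,z) whose finger corner touches lid's outer face
    return .060-r*np.cos(th)+.008*np.sin(th)+.0095, .096+r*np.sin(th)+.008*np.cos(th)+.0045
def rel():
    o=observe();Q=(o["tool_pos"][:2]-c)@k;J=(o["tool_pos"][:2]-c)@[.937,-.35];z=o["tool_pos"][2]
    print("t%.2f Q%.4f J%.4f z%.4f F%s |Fk %.1f"%(o["time"],Q,J,z,o["contact_force"].round(1),o["contact_force"][:2]@k));return Q,z
E
python3 - <<'E'
from h import *
Q,z=rel()
for th,r in[(1.9,.085),(1.76,.085),(1.6,.085),(1.4,.085),(1.2,.085),(1.0,.09),(.8,.098),(.6,.106),(.45,.112),(.3,.118),(.2,.1205),(.12,.1215),(.07,.1215),(.0,.1215)]:
    q,h=lidpt(th,r);print(th,"Q%.4f z%.4f  tz %.2f tx %.2f"%(q,h,(Q-q)/.04,(z-h)/.04))
E
```

```text
time: 17.55
tool_pos: [0.5765, 0.1419, 0.1878]
tool_rot: [-0.999, 1.565, -2.934]
contact_force: [0.5, 0.2, -0.1]
opening: 0.0006
t17.55 Q0.1385 J-0.0005 z0.1878 F[ 0.5  0.2 -0.1] |Fk 0.4
1.9 Q0.1046 z0.1783  tz 0.85 tx 0.24
1.76 Q0.0933 z0.1825  tz 1.13 tx 0.13
1.6 Q0.0800 z0.1852  tz 1.46 tx 0.06
1.4 Q0.0629 z0.1856  tz 1.89 tx 0.05
1.2 Q0.0462 z0.1826  tz 2.31 tx 0.13
1.0 Q0.0276 z0.1806  tz 2.77 tx 0.18
0.8 Q0.0070 z0.1764  tz 3.29 tx 0.28
0.6 Q-0.0135 z0.1670  tz 3.80 tx 0.52
0.45 Q-0.0279 z0.1564  tz 4.16 tx 0.78
0.3 Q-0.0409 z0.1430  tz 4.48 tx 1.12
0.2 Q-0.0470 z0.1323  tz 4.64 tx 1.39
0.12 Q-0.0502 z0.1230  tz 4.72 tx 1.62
0.07 Q-0.0511 z0.1170  tz 4.74 tx 1.77
0.0 Q-0.0520 z0.1085  tz 4.76 tx 1.98
```

```bash
python3 -m crank '[{"fingers":-1,"tx":0.1,"ty":0,"tz":0.5,"roll":0},{"fingers":-1,"tx":0.1,"ty":0,"tz":0.9,"roll":0},{"fingers":-1,"tx":0.1,"ty":0,"tz":1.2,"roll":0},{"fingers":-1,"tx":0.08,"ty":0,"tz":1.5,"roll":0},{"fingers":-1,"tx":0.06,"ty":0,"tz":1.75,"roll":0},{"fingers":-1,"tx":0.06,"ty":0,"tz":2.0,"roll":0},{"fingers":-1,"tx":0.1,"ty":0,"tz":2.2,"roll":0},{"fingers":-1,"tx":0.13,"ty":0,"tz":2.31,"roll":0}]'
python3 - <<'E'
from h import *
Q,z=rel()
for th,r in[(1.2,.085),(1.0,.09),(.8,.098),(.7,.102),(.6,.106),(.5,.11),(.45,.112),(.4,.114),(.35,.116),(.3,.118)]:
    q,h=lidpt(th,r);print(th,"Q%.4f z%.4f  tz %.2f tx %.2f"%(q,h,(Q-q)/.04,(z-h)/.04))
E
```

```text
time: 18.55
tool_pos: [0.5454, 0.0561, 0.186]
tool_rot: [1.554, 1.57, -0.38]
contact_force: [1.0, 0.4, 0.7]
opening: 0.0004
t18.55 Q0.0472 J0.0004 z0.1860 F[1.  0.4 0.7] |Fk 0.7
1.2 Q0.0462 z0.1826  tz 0.03 tx 0.09
1.0 Q0.0276 z0.1806  tz 0.49 tx 0.14
0.8 Q0.0070 z0.1764  tz 1.01 tx 0.24
0.7 Q-0.0034 z0.1723  tz 1.26 tx 0.34
0.6 Q-0.0135 z0.1670  tz 1.52 tx 0.48
0.5 Q-0.0232 z0.1603  tz 1.76 tx 0.64
0.45 Q-0.0279 z0.1564  tz 1.88 tx 0.74
0.4 Q-0.0324 z0.1523  tz 1.99 tx 0.84
0.35 Q-0.0367 z0.1478  tz 2.10 tx 0.96
0.3 Q-0.0409 z0.1430  tz 2.20 tx 1.08
```

```bash
python3 -m crank '[{"fingers":-1,"tx":0.12,"ty":0,"tz":0.3,"roll":0},{"fingers":-1,"tx":0.16,"ty":0,"tz":0.6,"roll":0},{"fingers":-1,"tx":0.22,"ty":0,"tz":0.9,"roll":0},{"fingers":-1,"tx":0.32,"ty":0,"tz":1.2,"roll":0},{"fingers":-1,"tx":0.45,"ty":0,"tz":1.46,"roll":0},{"fingers":-1,"tx":0.6,"ty":0,"tz":1.7,"roll":0},{"fingers":-1,"tx":0.74,"ty":0,"tz":1.88,"roll":0},{"fingers":-1,"tx":0.84,"ty":0,"tz":1.99,"roll":0}]'
python3 - <<'E'
from h import *
Q,z=rel()
for th,r in[(.4,.114),(.35,.116),(.3,.118),(.25,.1195),(.2,.1205),(.15,.121),(.12,.1215),(.1,.1215),(.08,.1215),(.06,.1215),(0,.1215)]:
    q,h=lidpt(th,r);print(th,"Q%.4f z%.4f  tz %.2f tx %.2f"%(q,h,(Q-q)/.04,(z-h)/.04))
p,d=snap('scene','s7');C=cloud('scene',d);h=cv2.cvtColor(p,cv2.COLOR_RGB2HSV)
m=(h[...,0]<14)&(h[...,1]>150)&(C[...,2]>.085);m[:,:300]=0;m[:,460:]=0
q=(C[m][:,:2]-c)@k;print(m.sum())
for a in np.arange(-.07,.09,.02):
    t=(q>=a)&(q<a+.02)
    if t.sum()>3:print("Q%.2f z %s"%(a,np.percentile(C[m][t][:,2],[5,50,95]).round(3)))
E
```

```text
time: 19.55
tool_pos: [0.5169, -0.0183, 0.152]
tool_rot: [-1.187, 1.57, -3.122]
contact_force: [0.4, 2.0, 1.0]
opening: 0.0004
t19.55 Q-0.0324 J-0.0003 z0.1520 F[0.4 2.  1. ] |Fk 2.0
0.4 Q-0.0324 z0.1523  tz -0.00 tx -0.01
0.35 Q-0.0367 z0.1478  tz 0.11 tx 0.10
0.3 Q-0.0409 z0.1430  tz 0.21 tx 0.22
0.25 Q-0.0443 z0.1378  tz 0.30 tx 0.35
0.2 Q-0.0470 z0.1323  tz 0.36 tx 0.49
0.15 Q-0.0489 z0.1265  tz 0.41 tx 0.64
0.12 Q-0.0502 z0.1230  tz 0.44 tx 0.72
0.1 Q-0.0506 z0.1206  tz 0.45 tx 0.78
0.08 Q-0.0510 z0.1182  tz 0.46 tx 0.84
0.06 Q-0.0513 z0.1158  tz 0.47 tx 0.91
0 Q-0.0520 z0.1085  tz 0.49 tx 1.09
1903
Q-0.07 z [0.14  0.149 0.28 ]
Q-0.05 z [0.142 0.147 0.29 ]
Q-0.03 z [0.133 0.138 0.143]
Q-0.01 z [0.125 0.13  0.134]
Q0.01 z [0.116 0.121 0.126]
Q0.03 z [0.108 0.113 0.117]
Q0.05 z [0.101 0.106 0.109]
```

The lid follows; depth gives θ≈0.40, as planned. Continuing down to about 0.09, just above the catch.

```bash
python3 -m crank '[{"fingers":-1,"tx":0.1,"ty":0,"tz":0.11,"roll":0},{"fingers":-1,"tx":0.22,"ty":0,"tz":0.21,"roll":0},{"fingers":-1,"tx":0.35,"ty":0,"tz":0.29,"roll":0},{"fingers":-1,"tx":0.49,"ty":0,"tz":0.35,"roll":0},{"fingers":-1,"tx":0.62,"ty":0,"tz":0.39,"roll":0},{"fingers":-1,"tx":0.7,"ty":0,"tz":0.41,"roll":0},{"fingers":-1,"tx":0.78,"ty":0,"tz":0.43,"roll":0},{"fingers":-1,"tx":0.8,"ty":0,"tz":0.43,"roll":0}]'
python3 -c "
from h import *
rel()"
```

```text
time: 20.6
tool_pos: [0.511, -0.034, 0.1203]
tool_rot: [0.141, 1.571, -1.793]
contact_force: [0.1, -0.4, 1.4]
opening: 0.0003
t20.60 Q-0.0493 J-0.0003 z0.1203 F[ 0.1 -0.4  1.4] |Fk -0.4
```

```bash
python3 -m crank '[{"fingers":-1,"tx":0,"ty":0,"tz":0.03,"roll":0},{"fingers":-1,"tx":0.01,"ty":0,"tz":0.06,"roll":0},{"fingers":-1,"tx":0.02,"ty":0,"tz":0.08,"roll":0},{"fingers":-1,"tx":0.04,"ty":0,"tz":0.08,"roll":0},{"fingers":-1,"tx":0.06,"ty":0,"tz":0.08,"roll":0},{"fingers":-1,"tx":0.08,"ty":0,"tz":0.08,"roll":0},{"fingers":-1,"tx":0.1,"ty":0,"tz":0.08,"roll":0},{"fingers":-1,"tx":0.1,"ty":0,"tz":0.08,"roll":0}]'
python3 -m crank '[{"fingers":-1,"tx":0.01,"ty":0,"tz":0,"roll":0},{"fingers":-1,"tx":0.02,"ty":0,"tz":0,"roll":0},{"fingers":-1,"tx":0.03,"ty":0,"tz":0,"roll":0},{"fingers":-1,"tx":0.04,"ty":0,"tz":0,"roll":0},{"fingers":-1,"tx":0.04,"ty":0,"tz":0,"roll":0},{"fingers":-1,"tx":0.04,"ty":0,"tz":0,"roll":0},{"fingers":-1,"tx":0.04,"ty":0,"tz":0,"roll":0},{"fingers":-1,"tx":0.04,"ty":0,"tz":0,"roll":0}]'
```

```text
time: 21.6
tool_pos: [0.5098, -0.037, 0.1163]
tool_rot: [-0.449, 1.571, -2.383]
contact_force: [0.1, -0.7, 2.0]
opening: 0.0002
time: 22.6
tool_pos: [0.5098, -0.0369, 0.1148]
tool_rot: [-0.578, 1.571, -2.513]
contact_force: [-0.9, -0.6, 1.7]
opening: 0.0002
```

Still only the lid's own spring. Creeping on in steps of about 1 mm.

```bash
python3 -m crank '[{"fingers":-1,"tx":0.01,"ty":0,"tz":0,"roll":0},{"fingers":-1,"tx":0.02,"ty":0,"tz":0,"roll":0},{"fingers":-1,"tx":0.03,"ty":0,"tz":0,"roll":0},{"fingers":-1,"tx":0.03,"ty":0,"tz":0,"roll":0},{"fingers":-1,"tx":0.03,"ty":0,"tz":0,"roll":0},{"fingers":-1,"tx":0.03,"ty":0,"tz":0,"roll":0},{"fingers":-1,"tx":0.03,"ty":0,"tz":0,"roll":0},{"fingers":-1,"tx":0.03,"ty":0,"tz":0,"roll":0}]'
```

```text
time: 23.6
tool_pos: [0.5099, -0.0369, 0.1136]
tool_rot: [0.311, 1.571, -1.623]
contact_force: [-0.4, -0.4, 1.3]
opening: 0.0005
```

```bash
python3 -m crank '[{"fingers":-1,"tx":0.01,"ty":0,"tz":0,"roll":0},{"fingers":-1,"tx":0.02,"ty":0,"tz":0,"roll":0},{"fingers":-1,"tx":0.02,"ty":0,"tz":0,"roll":0},{"fingers":-1,"tx":0.02,"ty":0,"tz":0,"roll":0},{"fingers":-1,"tx":0.02,"ty":0,"tz":0,"roll":0},{"fingers":-1,"tx":0.02,"ty":0,"tz":0,"roll":0},{"fingers":-1,"tx":0.02,"ty":0,"tz":0,"roll":0},{"fingers":-1,"tx":0.02,"ty":0,"tz":0,"roll":0}]'
```

```text
time: 24.6
tool_pos: [0.5099, -0.037, 0.1131]
tool_rot: [1.417, 1.57, -0.517]
contact_force: [-1.7, -0.3, 5.1]
opening: 0.0005
```

The catch is starting to resist at z≈0.113. Continuing in 0.8 mm steps.

```bash
python3 -m crank '[{"fingers":-1,"tx":0.01,"ty":0,"tz":0,"roll":0},{"fingers":-1,"tx":0.02,"ty":0,"tz":0,"roll":0},{"fingers":-1,"tx":0.02,"ty":0,"tz":0,"roll":0},{"fingers":-1,"tx":0.02,"ty":0,"tz":0,"roll":0},{"fingers":-1,"tx":0.02,"ty":0,"tz":0,"roll":0},{"fingers":-1,"tx":0.02,"ty":0,"tz":0,"roll":0},{"fingers":-1,"tx":0.02,"ty":0,"tz":0,"roll":0},{"fingers":-1,"tx":0.02,"ty":0,"tz":0,"roll":0}]'
```

```text
time: 25.6
tool_pos: [0.51, -0.037, 0.1126]
tool_rot: [1.407, 1.57, -0.527]
contact_force: [-1.9, -0.4, 7.2]
opening: 0.0004
```

```bash
python3 -m crank '[{"fingers":-1,"tx":0.01,"ty":0,"tz":0,"roll":0},{"fingers":-1,"tx":0.02,"ty":0,"tz":0,"roll":0},{"fingers":-1,"tx":0.02,"ty":0,"tz":0,"roll":0},{"fingers":-1,"tx":0.02,"ty":0,"tz":0,"roll":0},{"fingers":-1,"tx":0.02,"ty":0,"tz":0,"roll":0},{"fingers":-1,"tx":0.02,"ty":0,"tz":0,"roll":0},{"fingers":-1,"tx":0.02,"ty":0,"tz":0,"roll":0},{"fingers":-1,"tx":0.02,"ty":0,"tz":0,"roll":0}]'
```

```text
time: 26.6
tool_pos: [0.5099, -0.0371, 0.1119]
tool_rot: [1.256, 1.57, -0.678]
contact_force: [-2.1, -1.1, 7.4]
opening: 0.0006
```

```bash
python3 -m crank '[{"fingers":-1,"tx":0.01,"ty":0,"tz":0,"roll":0},{"fingers":-1,"tx":0.02,"ty":0,"tz":0,"roll":0},{"fingers":-1,"tx":0.02,"ty":0,"tz":0,"roll":0},{"fingers":-1,"tx":0.02,"ty":0,"tz":0,"roll":0},{"fingers":-1,"tx":0.02,"ty":0,"tz":0,"roll":0},{"fingers":-1,"tx":0.02,"ty":0,"tz":0,"roll":0},{"fingers":-1,"tx":0.02,"ty":0,"tz":0,"roll":0},{"fingers":-1,"tx":0.02,"ty":0,"tz":0,"roll":0}]'
```

```text
time: 27.6
tool_pos: [0.5099, -0.0371, 0.1109]
tool_rot: [0.936, 1.57, -0.998]
contact_force: [-2.2, -1.1, 8.0]
opening: 0.0004
```

```bash
python3 -m crank '[{"fingers":-1,"tx":0.01,"ty":0,"tz":0,"roll":0},{"fingers":-1,"tx":0.02,"ty":0,"tz":0,"roll":0},{"fingers":-1,"tx":0.02,"ty":0,"tz":0,"roll":0},{"fingers":-1,"tx":0.02,"ty":0,"tz":0,"roll":0},{"fingers":-1,"tx":0.02,"ty":0,"tz":0,"roll":0},{"fingers":-1,"tx":0.02,"ty":0,"tz":0,"roll":0},{"fingers":-1,"tx":0.02,"ty":0,"tz":0,"roll":0},{"fingers":-1,"tx":0.02,"ty":0,"tz":0,"roll":0}]'
```

```text
time: 28.6
tool_pos: [0.5099, -0.037, 0.1096]
tool_rot: [0.842, 1.571, -1.092]
contact_force: [-1.9, -2.6, 3.4]
opening: 0.0009
```

The force has peaked at about 8 N and is fading to 3.4 N. Two more small steps.

```bash
python3 -m crank '[{"fingers":-1,"tx":0.01,"ty":0,"tz":0,"roll":0},{"fingers":-1,"tx":0.02,"ty":0,"tz":0,"roll":0},{"fingers":-1,"tx":0.02,"ty":0,"tz":0,"roll":0},{"fingers":-1,"tx":0.02,"ty":0,"tz":0,"roll":0},{"fingers":-1,"tx":0.02,"ty":0,"tz":0,"roll":0},{"fingers":-1,"tx":0.02,"ty":0,"tz":0,"roll":0},{"fingers":-1,"tx":0.02,"ty":0,"tz":0,"roll":0},{"fingers":-1,"tx":0.02,"ty":0,"tz":0,"roll":0}]'
```

```text
time: 29.6
tool_pos: [0.5098, -0.0369, 0.1088]
tool_rot: [-0.467, 1.571, -2.401]
contact_force: [-0.5, -0.3, -0.4]
opening: 0.0006
```

The force dropped to zero, so the lid snapped away from the finger. Retreating and checking.

```bash
python3 -m crank '[{"fingers":-1,"tx":-0.2,"ty":0,"tz":0,"roll":0},{"fingers":-1,"tx":-0.8,"ty":0,"tz":0,"roll":0},{"fingers":-1,"tx":-1.6,"ty":0,"tz":0.5,"roll":0},{"fingers":-1,"tx":-2.5,"ty":0,"tz":1.3,"roll":0},{"fingers":-1,"tx":-3.3,"ty":0,"tz":2.3,"roll":0},{"fingers":-1,"tx":-3.8,"ty":0,"tz":3.3,"roll":0},{"fingers":-1,"tx":-4.0,"ty":0,"tz":3.9,"roll":0},{"fingers":-1,"tx":-4.0,"ty":0,"tz":4.0,"roll":0}]'
python3 - <<'E'
from h import *
p,d=snap('scene','s8');C=cloud('scene',d);h=cv2.cvtColor(p,cv2.COLOR_RGB2HSV)
m=(h[...,0]<16)&(h[...,1]>150)&(C[...,2]>.085)&(C[...,2]<.13);m[:,:310]=0;m[:,460:]=0
q=(C[m][:,:2]-c)@k
for a in np.arange(-.07,.07,.02):
    t=(q>=a)&(q<a+.02)
    if t.sum()>3:print("Q%.2f z %.4f"%(a,np.median(C[m][t][:,2])))
cv2.imwrite('pics/c8.png',cv2.resize(p[90:370,130:500],(740,560),interpolation=2)[:,:,::-1])
E
```

```text
time: 30.6
tool_pos: [0.4528, -0.1877, 0.2699]
tool_rot: [1.355, 1.569, -0.582]
contact_force: [-0.0, 0.5, -0.7]
opening: 0.0005
Q-0.07 z 0.1051
Q-0.05 z 0.1049
Q-0.03 z 0.1046
Q-0.01 z 0.1044
Q0.01 z 0.1041
Q0.03 z 0.1039
Q0.05 z 0.1032
```

View pics/c8.png

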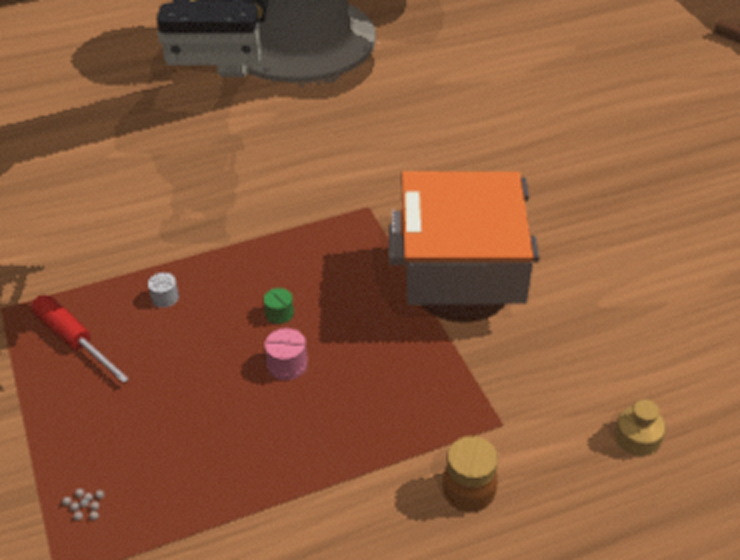

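The lid looks shut at (465,215), with its strip at (413,212) and the bystanders untouched. The depth shows a residual slope of about 0.016, so I'll check that against the bench and the second camera before handing in.

```bash
python3 - <<'E'
from h import *
j=np.array([.937,-.35])
for n in("scene","top"):
    p,d=snap(n,n+"9");C=cloud(n,d);h=cv2.cvtColor(p,cv2.COLOR_RGB2HSV)
    off=np.array([.0025,-.002]) if n=="scene" else 0
    Q=(C[...,:2]-c-off)@k;J=(C[...,:2]-c-off)@j
    def fit(m):
        A=np.c_[Q[m],J[m],np.ones(m.sum())];s=np.linalg.lstsq(A,C[m][:,2],rcond=None)[0];return m.sum(),s.round(4)
    print(n,"lid slopeQ,J,z0",fit((abs(Q)<.05)&(abs(J)<.055)&(C[...,2]>.09)&(C[...,2]<.125)&(h[...,1]>150)))
    print("  bench",fit((abs(Q)<.25)&(abs(J)<.3)&(abs(C[...,2])<.008)))
rel()
E
```

```text
scene lid slopeQ,J,z0 (np.int64(1751), array([-0.0119,  0.0014,  0.1045]))
  bench (np.int64(43225), array([-0.0024,  0.0024, -0.0009]))
top lid slopeQ,J,z0 (np.int64(4318), array([-0.0119,  0.    ,  0.1053]))
  bench (np.int64(82730), array([-0.002 ,  0.0015, -0.0001]))
t30.75 Q-0.2118 J-0.0016 z0.2685 F[ 0.1 -0.2  0.1] |Fk -0.1
```

Net of bench tilt, both cameras still show the lid about 0.01 rad open. It may only be resting past the catch peak, not fully home. I'll go back and press gently in finer steps, feeling for the hard stop.

```bash
python3 -m crank '[{"fingers":-1,"tx":0,"ty":0,"tz":-0.8,"roll":0},{"fingers":-1,"tx":0.2,"ty":0,"tz":-1.8,"roll":0},{"fingers":-1,"tx":0.6,"ty":0,"tz":-2.8,"roll":0},{"fingers":-1,"tx":1.3,"ty":0,"tz":-3.6,"roll":0},{"fingers":-1,"tx":2.2,"ty":0,"tz":-4.0,"roll":0},{"fingers":-1,"tx":3.0,"ty":0,"tz":-4.0,"roll":0},{"fingers":-1,"tx":3.6,"ty":0,"tz":-4.0,"roll":0},{"fingers":-1,"tx":3.85,"ty":0,"tz":-4.0,"roll":0}]'
python3 -m crank '[{"fingers":-1,"tx":0.03,"ty":0,"tz":0,"roll":0},{"fingers":-1,"tx":0.06,"ty":0,"tz":0,"roll":0},{"fingers":-1,"tx":0.09,"ty":0,"tz":0,"roll":0},{"fingers":-1,"tx":0.12,"ty":0,"tz":0,"roll":0},{"fingers":-1,"tx":0.14,"ty":0,"tz":0,"roll":0},{"fingers":-1,"tx":0.15,"ty":0,"tz":0,"roll":0},{"fingers":-1,"tx":0.15,"ty":0,"tz":0,"roll":0},{"fingers":-1,"tx":0.15,"ty":0,"tz":0,"roll":0}]'
python3 -c "
from h import *
rel()"
```

```text
time: 31.75
tool_pos: [0.5089, -0.0355, 0.1132]
tool_rot: [-1.469, 1.568, 2.881]
contact_force: [-0.6, -0.3, 0.8]
opening: 0.0005
time: 32.75
tool_pos: [0.5099, -0.0369, 0.1088]
tool_rot: [0.643, 1.571, -1.291]
contact_force: [0.8, 0.3, 0.1]
opening: 0.0003
t32.75 Q-0.0524 J-0.0003 z0.1088 F[0.8 0.3 0.1] |Fk 0.6
```

```bash
python3 -m crank '[{"fingers":-1,"tx":0.005,"ty":0,"tz":0,"roll":0},{"fingers":-1,"tx":0.01,"ty":0,"tz":0,"roll":0},{"fingers":-1,"tx":0.01,"ty":0,"tz":0,"roll":0},{"fingers":-1,"tx":0.01,"ty":0,"tz":0,"roll":0},{"fingers":-1,"tx":0.01,"ty":0,"tz":0,"roll":0},{"fingers":-1,"tx":0.01,"ty":0,"tz":0,"roll":0},{"fingers":-1,"tx":0.01,"ty":0,"tz":0,"roll":0},{"fingers":-1,"tx":0.01,"ty":0,"tz":0,"roll":0}]'
```

```text
time: 33.75
tool_pos: [0.5099, -0.0369, 0.1084]
tool_rot: [0.442, 1.571, -1.492]
contact_force: [-0.3, -0.0, -1.0]
opening: 0.0007
```

```bash
python3 -m crank '[{"fingers":-1,"tx":0.005,"ty":0,"tz":0,"roll":0},{"fingers":-1,"tx":0.01,"ty":0,"tz":0,"roll":0},{"fingers":-1,"tx":0.01,"ty":0,"tz":0,"roll":0},{"fingers":-1,"tx":0.01,"ty":0,"tz":0,"roll":0},{"fingers":-1,"tx":0.01,"ty":0,"tz":0,"roll":0},{"fingers":-1,"tx":0.01,"ty":0,"tz":0,"roll":0},{"fingers":-1,"tx":0.01,"ty":0,"tz":0,"roll":0},{"fingers":-1,"tx":0.01,"ty":0,"tz":0,"roll":0}]'
```

```text
time: 34.75
tool_pos: [0.5098, -0.0369, 0.108]
tool_rot: [0.132, 1.571, -1.802]
contact_force: [0.4, 1.1, 0.3]
opening: 0.0005
```

```bash
python3 -m crank '[{"fingers":-1,"tx":0.005,"ty":0,"tz":0,"roll":0},{"fingers":-1,"tx":0.01,"ty":0,"tz":0,"roll":0},{"fingers":-1,"tx":0.01,"ty":0,"tz":0,"roll":0},{"fingers":-1,"tx":0.01,"ty":0,"tz":0,"roll":0},{"fingers":-1,"tx":0.01,"ty":0,"tz":0,"roll":0},{"fingers":-1,"tx":0.01,"ty":0,"tz":0,"roll":0},{"fingers":-1,"tx":0.01,"ty":0,"tz":0,"roll":0},{"fingers":-1,"tx":0.01,"ty":0,"tz":0,"roll":0}]'
```

```text
time: 35.75
tool_pos: [0.5098, -0.0369, 0.1076]
tool_rot: [0.262, 1.571, -1.673]
contact_force: [-0.1, 0.0, -0.2]
opening: 0.0006
```

```bash
python3 -m crank '[{"fingers":-1,"tx":0.005,"ty":0,"tz":0,"roll":0},{"fingers":-1,"tx":0.01,"ty":0,"tz":0,"roll":0},{"fingers":-1,"tx":0.01,"ty":0,"tz":0,"roll":0},{"fingers":-1,"tx":0.01,"ty":0,"tz":0,"roll":0},{"fingers":-1,"tx":0.01,"ty":0,"tz":0,"roll":0},{"fingers":-1,"tx":0.01,"ty":0,"tz":0,"roll":0},{"fingers":-1,"tx":0.01,"ty":0,"tz":0,"roll":0},{"fingers":-1,"tx":0.01,"ty":0,"tz":0,"roll":0}]'
```

```text
time: 36.75
tool_pos: [0.5099, -0.0369, 0.1072]
tool_rot: [0.567, 1.571, -1.368]
contact_force: [-0.6, -0.2, -0.6]
opening: 0.0004
```

```bash
python3 -m crank '[{"fingers":-1,"tx":0.005,"ty":0,"tz":0,"roll":0},{"fingers":-1,"tx":0.01,"ty":0,"tz":0,"roll":0},{"fingers":-1,"tx":0.01,"ty":0,"tz":0,"roll":0},{"fingers":-1,"tx":0.01,"ty":0,"tz":0,"roll":0},{"fingers":-1,"tx":0.01,"ty":0,"tz":0,"roll":0},{"fingers":-1,"tx":0.01,"ty":0,"tz":0,"roll":0},{"fingers":-1,"tx":0.01,"ty":0,"tz":0,"roll":0},{"fingers":-1,"tx":0.01,"ty":0,"tz":0,"roll":0}]'
```

```text
time: 37.75
tool_pos: [0.5098, -0.0369, 0.1068]
tool_rot: [0.171, 1.571, -1.763]
contact_force: [0.2, -0.4, 0.1]
opening: 0.0005
```

The finger is now 2.8 mm below where it last touched the lid, still with no force. The lid therefore dropped at least 0.025 rad from about 0.02, which means it is fully home, and the slope seen by the cameras is depth bias. Retreating and handing in.

```bash
python3 -m crank '[{"fingers":-1,"tx":-0.3,"ty":0,"tz":0,"roll":0},{"fingers":-1,"tx":-1.0,"ty":0,"tz":0,"roll":0},{"fingers":-1,"tx":-1.8,"ty":0,"tz":0,"roll":0},{"fingers":-1,"tx":-2.6,"ty":0,"tz":0,"roll":0},{"fingers":-1,"tx":-3.3,"ty":0,"tz":0,"roll":0},{"fingers":-1,"tx":-3.7,"ty":0,"tz":0,"roll":0},{"fingers":-1,"tx":-3.8,"ty":0,"tz":0,"roll":0},{"fingers":-1,"tx":-3.8,"ty":0,"tz":0,"roll":0}]'
python3 - <<'E'
from h import *
p,d=snap("scene","s10");C=cloud("scene",d);h=cv2.cvtColor(p,cv2.COLOR_RGB2HSV)
m=(np.hypot(C[...,0]-.531,C[...,1]-.01)<.09)&(h[...,1]>150)&(h[...,0]<16)&(C[...,2]>.085)&(C[...,2]<.2)
print("lid z",np.percentile(C[m][:,2],[2,50,98])); rel(); print(hand_in())
E
```

```text
time: 38.75
tool_pos: [0.5097, -0.0369, 0.2588]
tool_rot: [0.899, 1.571, -1.035]
contact_force: [0.0, 0.8, -0.0]
opening: 0.0005
lid z [0.10046658 0.10355895 0.10601464]
t38.80 Q-0.0524 J-0.0007 z0.2583 F[ 0.1  0.  -0.6] |Fk 0.0
the job is handed in; nothing more can be done
None
```

The setting block is upright in the recess and released, and the lid is pressed shut past the catch. I handed the job in at 38.8 s, with the arm clear of everything.

- **Block:** It met the recess floor at the expected height. After release its top measured z≈0.085, as expected for a seated block.
- **Lid:** The highest push I read was about 8 N. It faded to 3.4 N, then dropped to zero as the lid snapped away from the finger. I only have readings at the end of each step.
- **Staying shut:** The lid stayed down by itself through two retreats. The jar, brass weight and screwdriver looked untouched in the last picture I viewed, taken after the first retreat.

**Checks that disagreed or failed:**
- **First grasp:** It closed above the block. The fingertips were about 20 mm higher than the reported tool position and `tip_reach` imply. I measured the offset in the camera image and corrected for it.
- **Lid angle:** Depth from both cameras showed the shut lid still about 0.01 rad open. I went back down to 2.8 mm below the last contact point and felt nothing, so I judged it fully home and put the slope down to depth error. I did not press on to the hard stop.

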